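# Shake up the tall enamel bottle on the touch mixer

## Robot

A 6-joint arm with a two-finger parallel gripper is mounted at the origin on the work surface. World frame = base frame: x ahead of the robot, y to its left, z up, the work surface at z = 0. Lengths are in m, angles in rad, forces in N, time in s.
With the tool pointing down it reaches from about 0.375 to 0.9 m from the base axis. Payload 3.1 kg.
Tool frame: the origin (TCP) lies between the finger pads; the fingertips stand 22 mm ahead of it and the grasp point (between the pads) lies 3 mm ahead of it (env.tip_reach is the distance from the TCP to the fingertips, in m); z points along the fingers, y is the direction in which the jaws open and shut (so a half turn about z gives the same grasp; the last joint's range is limited). The gripper opens to 85 mm and grips with 20 to 120 N. Pads are 22 mm wide; open, the fingers measure 114 mm over their backs; the gripper's body (76 mm by 85 mm) begins 54 mm behind the grasp point. The pads swing forward as they close: fully open they stand 13 mm farther back than shut.
Start: joints at [-1.498, 0.527, 1.433, -0, 1.181, -0.178], TCP at [0.156, -0.605, 0.253] pointing down, gripper open.
Joint ranges: [-3.08, 3.08], [-0.75, 2.2], [0.22, 2.44], [-1.43, 4.57], [0, 2.65], [-2.85, 2.85]. Speed limits (rad/s): [2.79, 2.79, 3.14, 3.14, 3.14, 3.14].

## Interface

Orientations are given as a unit quaternion [x, y, z, w].
In Python, from workcell import env gives the robot as it stands. The module is installed in compiled form; this text tells all that it offers.
- The arm moves only by the tool carry_out, never from a script. Its argument "targets" is a list of rows, each an object with "offset": the shift along the tool's x, y, z scaled (see below), a list of three; "twist": the turn, a rotation vector about the tool's x, y, z scaled (see below), a list of three; "grip": the gripper command: -1 is fully open, 1 is shut, values between are in proportion. A call has exactly 5 rows; each row shifts and turns the commanded pose from where the row before left it, along the tool's axes as they then stand; what a row does not reach is not made up. The controller multiplies each number of a shift by 0.2 m and each number of a turn by 2 pi rad. A row lasts 1/12 s, in which the tool goes at most 41.7 mm and 7.16 degrees, less where a joint would pass 70% of its speed; a pose out of reach is approached as far as the arm can. A call with a number of a shift or a turn outside -1 to 1 is refused whole. A call with a gripper value outside its range is refused whole. The fingers move at their own pace and stop on an object; the grip force is fixed at half the most. Time passes only in rows, so rows that do not move let the fingers close, or fill a call up. It gives the time, the measured TCP pose, the force and the opening at its end, in the units of the state.
- env.state(): the state, without advancing time (a new reading comes with each control period).
- env.grab_frame(name): name is "side" or "top"; returns the picture (420x560x3 uint8, red, green, blue); there is no depth.
- env.camera_info(name): a dict with "fovy" (degrees; the focal length in pixels is half the picture's height over the tangent of half this angle, whatever the lens; pixels are square), "cx", "cy" (the principal point, pixels), "extrinsics" (4x4, takes a point from world to camera coordinates). Camera axes: x right, y down, z forward; pixel columns grow to the right and rows downward; lengths in m; the calibration is good to about 2 mm. A picture is of the moment at which its call begins. camera_info takes no time and is no camera call.
- env.finish_job(): hands the job in, once; it reports no verdict.
The state is a dict: "time_s": time; "q": joint angles; "qd": joint speeds; "joint_efforts": joint torques, N m; "tool_pos": TCP position; "ee_rot": TCP orientation; "ft_force": force on the tool from outside, world axes, zero at the start; "torque": the same for the moment, N m; "opening": finger opening in m.
Only numpy, scipy, OpenCV 4.12 (cv2) and the standard library are available. Lean on these libraries where they do the work, as an engineer would, in place of code of your own. Each camera call takes 0.05 s, during which the arm holds its last target. There are 200 camera calls.

## Task

The enamel in the tall slim bottle has settled: pick the bottle up, press its foot upright onto the middle of the touch mixer's sprung pad until the pad is fully down, and hold it down for a full second. Then stand the bottle upright in the middle of the round cork mat and let go of it.

Things in the scene. Friction and masses are not known exactly. Their poses are not given: they have to be found in the camera images.
- bottle_mid (a point): Tall slim bottle, brown glass, paper label, black cap, closed, standing upright; 110 mm high, about 0.18 kg. Round straight body 42 mm across up to 79 mm, cap 30 mm across. Point: on its axis half-way up, 55 mm above its foot; z is up the bottle. Not wanted: two shorter jars of the same glass near it (56 mm across, 48 high; 36 across, 60 high).
- pad_top (a point): Centre of the upper face of the touch mixer's round black rubber pad, 70 mm in diameter and flat, with a thin grey ring line. The pad sits on the middle of a white box-shaped mixer, 120 x 140 mm, 60 mm high, fixed to the bench; the face is 86 mm above the bench when up and moves straight down with the pad. z points up.
- pad (a joint): How far the pad is pressed down, in m: 0 is up, 0.012 is fully down on its stop (12 mm of travel). The spring needs about 4 N before the pad moves and about 8 N to hold it fully down, so the bottle's weight alone does not move it; it comes up again when let go.
- cork_top (a point): Centre of the upper face of the round cork mat, 100 mm in diameter, 8 mm thick, fixed to the bench. z points up.

How it is judged:
By the outcome, as a careful person would: the job done as asked, in the order asked, and still so for the second after the job is handed in, with the robot touching nothing.
It also fails if it takes over 58 s, if anything falls off the work surface, if the arm or the gripper's body presses on something with over 40 N, if the wrist force passes 120 N, or if a joint passes its speed limit or range.

## Working session

There is one attempt and no reset: what is moved stays moved. The work goes in short steps, Python scripts to look and compute and a tool call to move; the robot and the scene stay as the last step left them, time stands still between calls to the robot, and variables do not carry over. Pictures are saved under pics/ and viewed, about 8 in all and at most 12, crops included, and the job is handed in when it is done.

Besides the shell and the picture viewer there is one more tool, called after "Emit:" by a JSON object that holds its "fn" and its "kwargs", one argument or row to a line. carry_out: Moves the arm, as the interface text tells. Shifts and turns lie within -1 to 1; 1 stands for 0.2 m of shift or 2 pi rad of turn. Its arguments: {"type":"object","properties":{"targets":{"type":"array","items":{"type":"object","properties":{"offset":{"type":"array","items":{"type":"number"}},"twist":{"type":"array","items":{"type":"number"}},"grip":{"type":"number"}}}}},"required":["targets"]}

```bash
mkdir -p pics; python3 - <<'E'
from workcell import env
import cv2
for n in("side","top"):
    cv2.imwrite(f"pics/{n}0.png",env.grab_frame(n)[:,:,::-1]); print(n,env.camera_info(n))
print(env.state(),env.tip_reach)
E
```

```text
side {'fovy': 57.839632943074804, 'cx': 282.0447247680233, 'cy': 212.03379803635693, 'extrinsics': array([[ 9.81851930e-01, -1.89647018e-01, -8.91834522e-04,
        -5.18758392e-01],
       [-1.46156928e-01, -7.53679063e-01, -6.40785473e-01,
         1.03867850e-01],
       [ 1.20850897e-01,  6.29286801e-01, -7.67719468e-01,
         8.73012849e-01],
       [ 0.00000000e+00,  0.00000000e+00,  0.00000000e+00,
         1.00000000e+00]])}
top {'fovy': 55.99834639422249, 'cx': 277.13708817936083, 'cy': 206.84491682399212, 'extrinsics': array([[ 0.00311607, -0.99989151, -0.01439679, -0.04523675],
       [-0.99375059, -0.00148989, -0.11161335,  0.54784599],
       [ 0.11157979,  0.01465461, -0.99364742,  0.9091392 ],
       [ 0.        ,  0.        ,  0.        ,  1.        ]])}
{'time_s': 0.1, 'q': array([-1.49752931e+00,  5.28356289e-01,  1.43374998e+00,  1.01538894e-05,
        1.18137980e+00, -1.78514114e-01]), 'qd': array([ 1.74847080e-05, -1.65166111e-03, -3.74893949e-03, -1.34354449e-03,
       -2.55779816e-04, -1.89839033e-03]), 'joint_efforts': array([-4.14948954e-05, -4.43304777e+01, -1.78586876e+01, -3.36569074e-04,
        3.88103857e-03, -1.53800556e-05]), 'tool_pos': array([ 0.15568511, -0.60469889,  0.25244951]), 'ee_rot': array([ 9.92086041e-01,  1.25556328e-01,  5.44845474e-05, -9.45148472e-04]), 'ft_force': array([ 0.63946189,  0.51899001, -0.25603231]), 'torque': array([-0.00782555,  0.006924  ,  0.01270195]), 'opening': 0.08525762367203318} 0.022
```

View pics/side0.png

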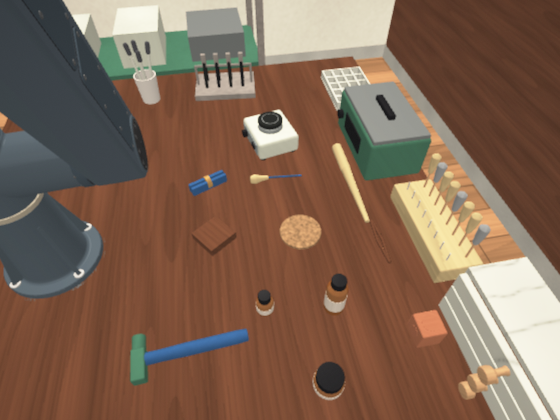

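View pics/top0.png

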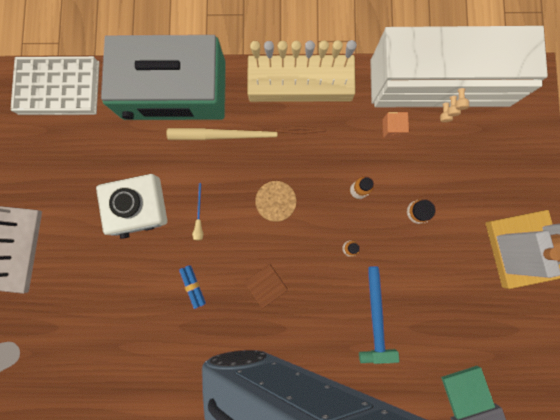

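The side view shows the bottle with its cap near (339,282), the cork mat at (300,231) and the mixer pad at (270,121). In the top view the cap is near (365,184), the cork at (276,201) and the pad at (125,203). Next I'll zoom in on these.

```bash
cat > h.py <<'E'
import numpy as np, cv2
from workcell import env
def cam(n):
    c=env.camera_info(n); f=210/np.tan(np.radians(c['fovy'])/2)
    return f,c['cx'],c['cy'],np.array(c['extrinsics'])
def ray(n,u,v,z):
    f,cx,cy,E=cam(n); R,t=E[:3,:3],E[:3,3]
    o=-R.T@t; d=R.T@np.array([(u-cx)/f,(v-cy)/f,1]); return (o+d*(z-o[2])/d[2]).round(4)
def proj(n,p):
    f,cx,cy,E=cam(n); q=E[:3,:3]@np.array(p)+E[:3,3]; return np.array([f*q[0]/q[2]+cx,f*q[1]/q[2]+cy])
def ring(img,n,c,r,col,s=1,o=(0,0)):
    P=[(proj(n,[c[0]+r*np.cos(a),c[1]+r*np.sin(a),c[2]])-o)*s for a in np.linspace(0,6.283,40)]
    cv2.polylines(img,[np.int32(np.array(P)*16)],True,col,1,cv2.LINE_AA,4)
E
python3 - <<'E'
from h import *
for n,cps in (("top",[(365,184),(276,201),(125,203)]),("side",[(339,282),(300,231),(270,121)])):
    for c,z in zip(cps,(.11,.008,.086)): print(n,ray(n,*c,z))
rows=[]
for n,cs in (("top",[(362,188),(276,201),(125,203)]),("side",[(337,292),(300,231),(270,125)])):
    im=cv2.imread(f"pics/{n}0.png")
    rows.append(np.hstack([cv2.resize(im[y-26:y+26,x-26:x+26],(260,260),interpolation=2) for x,y in cs]))
cv2.imwrite("pics/c.png",np.vstack(rows))
E
```

```text
top [ 0.5895 -0.2368  0.11  ]
top [ 0.5648 -0.0408  0.008 ]
top [0.5499 0.2979 0.086 ]
side [ 0.5895 -0.2427  0.11  ]
side [ 0.5647 -0.0388  0.008 ]
side [0.5511 0.2943 0.086 ]
```

View pics/c.png

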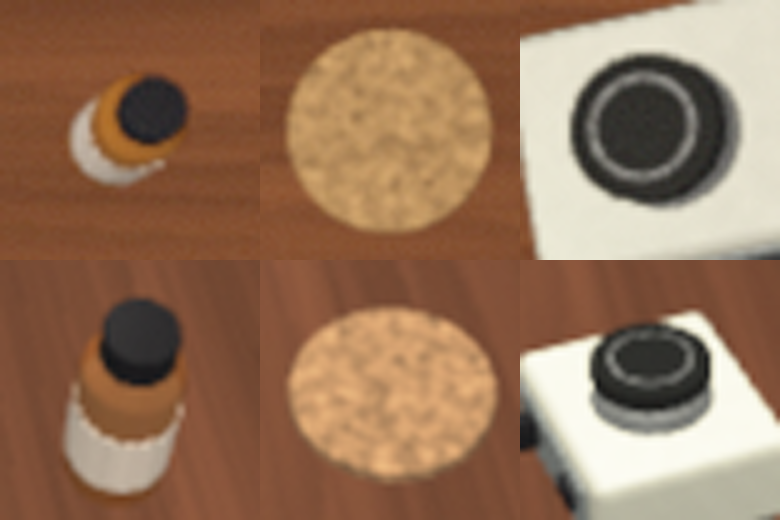

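```bash
python3 - <<'E'
from h import *
for n,cps in (("top",[(366.2,183.6),(275.6,200.9),(123,202)]),("side",[(339,280.2),(300.2,230.9),(269.8,118.6)])):
    for c,z in zip(cps,(.11,.008,.086)): print(n,ray(n,*c,z))
from scipy.spatial.transform import Rotation as R
print(R.from_quat(env.state()['ee_rot']).as_matrix().round(3))
E
```

```text
top [ 0.5904 -0.2394  0.11  ]
top [ 0.565  -0.0398  0.008 ]
top [0.5522 0.3025 0.086 ]
side [ 0.5906 -0.2391  0.11  ]
side [ 0.5652 -0.0386  0.008 ]
side [0.5524 0.3052 0.086 ]
[[ 0.968  0.249 -0.   ]
 [ 0.249 -0.968  0.002]
 [ 0.    -0.002 -1.   ]]
```

Emit:
{"fn": "carry_out", "kwargs": {
  "targets": [
    {"offset": [0.17,-0.082,0],"twist": [0,0,0],"grip": -1},
    {"offset": [0.17,-0.082,0],"twist": [0,0,0],"grip": -1},
    {"offset": [0.17,-0.082,0],"twist": [0,0,0],"grip": -1},
    {"offset": [0.17,-0.082,0],"twist": [0,0,0],"grip": -1},
    {"offset": [0.17,-0.082,0],"twist": [0,0,0],"grip": -1}
  ]
}}

```text
time_s: 0.52
tool_pos: [0.3008, -0.482, 0.2529]
ee_rot: [0.992, 0.125, -0.0, -0.001]
ft_force: [0.8, -0.0, -0.1]
opening: 0.0856
```

Emit:
{"fn": "carry_out", "kwargs": {
  "targets": [
    {"offset": [0.17,-0.082,0],"twist": [0,0,0],"grip": -1},
    {"offset": [0.17,-0.082,0],"twist": [0,0,0],"grip": -1},
    {"offset": [0.17,-0.082,0],"twist": [0,0,0],"grip": -1},
    {"offset": [0.17,-0.082,0],"twist": [0,0,0],"grip": -1},
    {"offset": [0.17,-0.082,0],"twist": [0,0,0],"grip": -1}
  ]
}}

```text
time_s: 0.93
tool_pos: [0.4452, -0.36, 0.253]
ee_rot: [0.992, 0.126, -0.0, -0.0]
ft_force: [0.6, 0.1, -0.3]
opening: 0.0855
```

Emit:
{"fn": "carry_out", "kwargs": {
  "targets": [
    {"offset": [0.17,-0.082,0],"twist": [0,0,0],"grip": -1},
    {"offset": [0.17,-0.082,0],"twist": [0,0,0],"grip": -1},
    {"offset": [0.17,-0.082,0],"twist": [0,0,0],"grip": -1},
    {"offset": [0.1,-0.06,0],"twist": [0,0,0],"grip": -1},
    {"offset": [0,0,0],"twist": [0,0,0],"grip": -1}
  ]
}}

```text
time_s: 1.35
tool_pos: [0.55, -0.268, 0.2528]
ee_rot: [0.992, 0.128, 0.001, -0.001]
ft_force: [-0.1, -0.6, 0.1]
opening: 0.0858
```

Emit:
{"fn": "carry_out", "kwargs": {
  "targets": [
    {"offset": [0.116,-0.045,0],"twist": [0,0,0],"grip": -1},
    {"offset": [0.116,-0.045,0],"twist": [0,0,0],"grip": -1},
    {"offset": [0,0,0.15],"twist": [0,0,0],"grip": -1},
    {"offset": [0,0,0.15],"twist": [0,0,0],"grip": -1},
    {"offset": [0,0,0.15],"twist": [0,0,0],"grip": -1}
  ]
}}

```text
time_s: 1.77
tool_pos: [0.5876, -0.2432, 0.1626]
ee_rot: [0.992, 0.126, 0.0, 0.001]
ft_force: [0.3, -0.1, 0.4]
opening: 0.0853
```

```bash
python3 - <<'E'
from h import *
print(env.state()['tool_pos'])
out=[]
for n,(x,y) in (("top",(362,188)),("side",(337,285))):
    im=cv2.cvtColor(env.grab_frame(n),cv2.COLOR_RGB2BGR)
    c=cv2.resize(im[y-50:y+50,x-50:x+50],(400,400),interpolation=2)
    o=np.array([x-50,y-50])
    ring(c,n,(.5905,-.2392,.110),.015,(0,255,0),4,o)
    ring(c,n,(.5905,-.2392,.0),.021,(255,255,0),4,o)
    out.append(c)
cv2.imwrite("pics/d.png",np.hstack(out))
E
```

```text
[ 0.58756008 -0.24320781  0.16259794]
```

View pics/d.png

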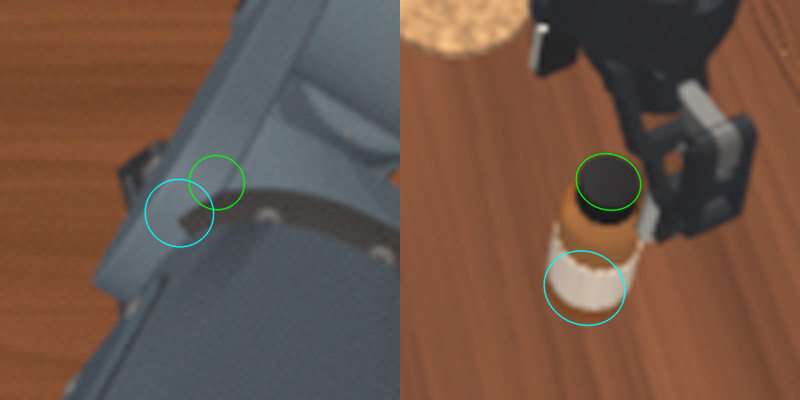

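The projected cap ring lies right on the bottle cap at side crop (608,182). The fingers straddle the bottle, so I'll move down.

Emit:
{"fn": "carry_out", "kwargs": {
  "targets": [
    {"offset": [0.01,-0.01,0],"twist": [0,0,0],"grip": -1},
    {"offset": [0,0,0.1],"twist": [0,0,0],"grip": -1},
    {"offset": [0,0,0.1],"twist": [0,0,0],"grip": -1},
    {"offset": [0,0,0.1],"twist": [0,0,0],"grip": -1},
    {"offset": [0,0,0],"twist": [0,0,0],"grip": -1}
  ]
}}

```text
time_s: 2.28
tool_pos: [0.588, -0.2405, 0.1023]
ee_rot: [0.992, 0.125, -0.001, -0.001]
ft_force: [-0.6, 0.0, 0.4]
opening: 0.0852
```

Emit:
{"fn": "carry_out", "kwargs": {
  "targets": [
    {"offset": [0.013,-0.003,0],"twist": [0,0,0],"grip": -1},
    {"offset": [0,0,0.07],"twist": [0,0,0],"grip": -1},
    {"offset": [0,0,0.07],"twist": [0,0,0],"grip": -1},
    {"offset": [0,0,0.05],"twist": [0,0,0],"grip": -1},
    {"offset": [0,0,0],"twist": [0,0,0],"grip": -1}
  ]
}}

```text
time_s: 2.7
tool_pos: [0.5914, -0.2394, 0.0654]
ee_rot: [0.992, 0.126, -0.0, -0.0]
ft_force: [0.3, 0.5, 0.2]
opening: 0.085
```

Emit:
{"fn": "carry_out", "kwargs": {
  "targets": [
    {"offset": [0,0,0],"twist": [0,0,0],"grip": 1},
    {"offset": [0,0,0],"twist": [0,0,0],"grip": 1},
    {"offset": [0,0,0],"twist": [0,0,0],"grip": 1},
    {"offset": [0,0,0],"twist": [0,0,0],"grip": 1},
    {"offset": [0,0,0],"twist": [0,0,0],"grip": 1}
  ]
}}

```text
time_s: 3.12
tool_pos: [0.5921, -0.2398, 0.0666]
ee_rot: [0.992, 0.126, 0.001, 0.001]
ft_force: [-0.3, 0.1, 5.3]
opening: 0.0406
```

Emit:
{"fn": "carry_out", "kwargs": {
  "targets": [
    {"offset": [0,0,0],"twist": [0,0,0],"grip": 1},
    {"offset": [0,0,0],"twist": [0,0,0],"grip": 1},
    {"offset": [0,0,0],"twist": [0,0,0],"grip": 1},
    {"offset": [0,0,0],"twist": [0,0,0],"grip": 1},
    {"offset": [0,0,0],"twist": [0,0,0],"grip": 1}
  ]
}}

```text
time_s: 3.53
tool_pos: [0.5921, -0.2398, 0.0666]
ee_rot: [0.992, 0.126, 0.001, 0.001]
ft_force: [0.1, 0.5, 6.4]
opening: 0.0407
```

Emit:
{"fn": "carry_out", "kwargs": {
  "targets": [
    {"offset": [0,0,-0.08],"twist": [0,0,0],"grip": 1},
    {"offset": [0,0,-0.16],"twist": [0,0,0],"grip": 1},
    {"offset": [0,0,-0.2],"twist": [0,0,0],"grip": 1},
    {"offset": [0,0,-0.2],"twist": [0,0,0],"grip": 1},
    {"offset": [0,0,-0.16],"twist": [0,0,0],"grip": 1}
  ]
}}

```text
time_s: 3.95
tool_pos: [0.5914, -0.2395, 0.2277]
ee_rot: [0.992, 0.126, 0.0, 0.0]
ft_force: [0.2, -1.5, -0.9]
opening: 0.0405
```

Emit:
{"fn": "carry_out", "kwargs": {
  "targets": [
    {"offset": [0.014,-0.08,0],"twist": [0,0,0],"grip": 1},
    {"offset": [0.027,-0.15,0],"twist": [0,0,0],"grip": 1},
    {"offset": [0.027,-0.15,0],"twist": [0,0,0],"grip": 1},
    {"offset": [0.027,-0.15,0],"twist": [0,0,0],"grip": 1},
    {"offset": [0.027,-0.15,0],"twist": [0,0,0],"grip": 1}
  ]
}}

```text
time_s: 4.37
tool_pos: [0.5797, -0.0998, 0.2242]
ee_rot: [0.992, 0.125, -0.001, -0.001]
ft_force: [0.6, 0.0, -1.9]
opening: 0.0407
```

Emit:
{"fn": "carry_out", "kwargs": {
  "targets": [
    {"offset": [0.027,-0.15,0],"twist": [0,0,0],"grip": 1},
    {"offset": [0.027,-0.15,0],"twist": [0,0,0],"grip": 1},
    {"offset": [0.027,-0.15,0],"twist": [0,0,0],"grip": 1},
    {"offset": [0.027,-0.15,0],"twist": [0,0,0],"grip": 1},
    {"offset": [0.027,-0.15,0],"twist": [0,0,0],"grip": 1}
  ]
}}

```text
time_s: 4.78
tool_pos: [0.5684, 0.0522, 0.2241]
ee_rot: [0.992, 0.126, -0.001, -0.0]
ft_force: [0.6, -0.0, -1.5]
opening: 0.0407
```

Emit:
{"fn": "carry_out", "kwargs": {
  "targets": [
    {"offset": [0.027,-0.15,0],"twist": [0,0,0],"grip": 1},
    {"offset": [0.027,-0.15,0],"twist": [0,0,0],"grip": 1},
    {"offset": [0.027,-0.15,0],"twist": [0,0,0],"grip": 1},
    {"offset": [0.027,-0.15,0],"twist": [0,0,0],"grip": 1},
    {"offset": [0.014,-0.08,0],"twist": [0,0,0],"grip": 1}
  ]
}}

```text
time_s: 5.2
tool_pos: [0.5577, 0.1915, 0.2241]
ee_rot: [0.992, 0.127, -0.001, -0.001]
ft_force: [0.1, -0.2, -0.8]
opening: 0.0406
```

Emit:
{"fn": "carry_out", "kwargs": {
  "targets": [
    {"offset": [0.028,-0.14,0],"twist": [0,0,0],"grip": 1},
    {"offset": [0.028,-0.14,0],"twist": [0,0,0],"grip": 1},
    {"offset": [0.028,-0.14,0],"twist": [0,0,0],"grip": 1},
    {"offset": [0.026,-0.12,0],"twist": [0,0,0],"grip": 1},
    {"offset": [0,0,0],"twist": [0,0,0],"grip": 1}
  ]
}}

```text
time_s: 5.62
tool_pos: [0.5522, 0.3028, 0.224]
ee_rot: [0.992, 0.128, -0.001, -0.001]
ft_force: [0.8, -0.4, -1.4]
opening: 0.0406
```

Emit:
{"fn": "carry_out", "kwargs": {
  "targets": [
    {"offset": [0,0,0.08],"twist": [0,0,0],"grip": 1},
    {"offset": [0,0,0.08],"twist": [0,0,0],"grip": 1},
    {"offset": [0,0,0.08],"twist": [0,0,0],"grip": 1},
    {"offset": [0,0,0],"twist": [0,0,0],"grip": 1},
    {"offset": [0,0,0],"twist": [0,0,0],"grip": 1}
  ]
}}

```text
time_s: 6.03
tool_pos: [0.5526, 0.2976, 0.1757]
ee_rot: [0.992, 0.126, -0.002, 0.0]
ft_force: [0.6, 0.1, -1.4]
opening: 0.0409
```

```bash
python3 - <<'E'
from h import *
s=env.state(); p=s['tool_pos']; print(p,s['ft_force'],s['ee_rot'])
out=[]
for n,(x,y) in (("top",(125,203)),("side",(270,110))):
    im=cv2.cvtColor(env.grab_frame(n),cv2.COLOR_RGB2BGR)
    c=cv2.resize(im[y-50:y+50,x-50:x+50],(400,400),interpolation=2)
    o=np.array([x-50,y-50])
    ring(c,n,(.5523,.304,.086),.035,(0,255,0),4,o)
    ring(c,n,(p[0],p[1],p[2]-.0666),.021,(255,255,0),4,o)
    ring(c,n,(p[0],p[1],p[2]-.0666+.11),.015,(255,0,255),4,o)
    out.append(c)
cv2.imwrite("pics/e.png",np.hstack(out))
E
```

```text
[0.55259616 0.29761156 0.17565708] [ 0.56848314  0.13683309 -1.43332325] [ 9.92088763e-01  1.25518972e-01 -2.15457670e-03  4.81273147e-04]
```

View pics/e.png

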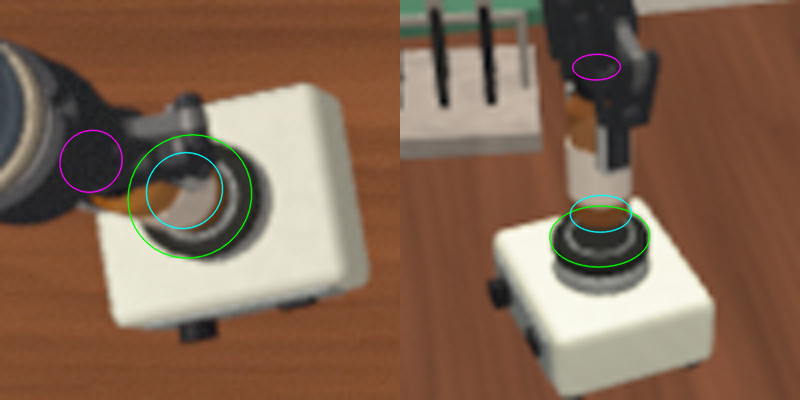

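The bottle is upright and its foot is where predicted, within about 2 mm. It sits about 6 mm short in y relative to the pad centre (side crop (600,237)). I'll correct that and descend.

Emit:
{"fn": "carry_out", "kwargs": {
  "targets": [
    {"offset": [0.007,-0.028,0],"twist": [0,0,0],"grip": 1},
    {"offset": [0,0,0.04],"twist": [0,0,0],"grip": 1},
    {"offset": [0,0,0.04],"twist": [0,0,0],"grip": 1},
    {"offset": [0,0,0],"twist": [0,0,0],"grip": 1},
    {"offset": [0,0,0],"twist": [0,0,0],"grip": 1}
  ]
}}

```text
time_s: 6.55
tool_pos: [0.5533, 0.3038, 0.1604]
ee_rot: [0.992, 0.126, -0.001, 0.0]
ft_force: [-0.0, -0.0, -1.7]
opening: 0.0408
```

Emit:
{"fn": "carry_out", "kwargs": {
  "targets": [
    {"offset": [0,0,0.015],"twist": [0,0,0],"grip": 1},
    {"offset": [0,0,0.015],"twist": [0,0,0],"grip": 1},
    {"offset": [0,0,0.015],"twist": [0,0,0],"grip": 1},
    {"offset": [0,0,0],"twist": [0,0,0],"grip": 1},
    {"offset": [0,0,0],"twist": [0,0,0],"grip": 1}
  ]
}}

```text
time_s: 6.97
tool_pos: [0.5542, 0.304, 0.1527]
ee_rot: [0.992, 0.126, 0.0, -0.0]
ft_force: [0.0, -1.2, -0.3]
opening: 0.0405
```

Emit:
{"fn": "carry_out", "kwargs": {
  "targets": [
    {"offset": [0,0,0.01],"twist": [0,0,0],"grip": 1},
    {"offset": [0,0,0.01],"twist": [0,0,0],"grip": 1},
    {"offset": [0,0,0.01],"twist": [0,0,0],"grip": 1},
    {"offset": [0,0,0],"twist": [0,0,0],"grip": 1},
    {"offset": [0,0,0],"twist": [0,0,0],"grip": 1}
  ]
}}

```text
time_s: 7.38
tool_pos: [0.5542, 0.3041, 0.1466]
ee_rot: [0.992, 0.126, 0.0, -0.0]
ft_force: [-0.3, -1.9, 4.7]
opening: 0.0407
```

Emit:
{"fn": "carry_out", "kwargs": {
  "targets": [
    {"offset": [0,0,0.01],"twist": [0,0,0],"grip": 1},
    {"offset": [0,0,0.01],"twist": [0,0,0],"grip": 1},
    {"offset": [0,0,0.01],"twist": [0,0,0],"grip": 1},
    {"offset": [0,0,0],"twist": [0,0,0],"grip": 1},
    {"offset": [0,0,0],"twist": [0,0,0],"grip": 1}
  ]
}}

```text
time_s: 7.8
tool_pos: [0.5542, 0.3041, 0.1408]
ee_rot: [0.992, 0.126, 0.0, -0.0]
ft_force: [-0.6, -1.0, 6.6]
opening: 0.0406
```

Emit:
{"fn": "carry_out", "kwargs": {
  "targets": [
    {"offset": [0,0,0.005],"twist": [0,0,0],"grip": 1},
    {"offset": [0,0,0],"twist": [0,0,0],"grip": 1},
    {"offset": [0,0,0.005],"twist": [0,0,0],"grip": 1},
    {"offset": [0,0,0],"twist": [0,0,0],"grip": 1},
    {"offset": [0,0,0],"twist": [0,0,0],"grip": 1}
  ]
}}

```text
time_s: 8.22
tool_pos: [0.5543, 0.3041, 0.1406]
ee_rot: [0.992, 0.126, 0.001, -0.0]
ft_force: [-3.9, -2.4, 13.6]
opening: 0.0408
```

The pad is on its stop: the force rose by 7 N with no further travel. I'll hold for well over a second.

Emit:
{"fn": "carry_out", "kwargs": {
  "targets": [
    {"offset": [0,0,0.003],"twist": [0,0,0],"grip": 1},
    {"offset": [0,0,0],"twist": [0,0,0],"grip": 1},
    {"offset": [0,0,0],"twist": [0,0,0],"grip": 1},
    {"offset": [0,0,0],"twist": [0,0,0],"grip": 1},
    {"offset": [0,0,0],"twist": [0,0,0],"grip": 1}
  ]
}}

```text
time_s: 8.63
tool_pos: [0.5544, 0.3041, 0.1405]
ee_rot: [0.992, 0.126, 0.001, -0.0]
ft_force: [-4.7, -2.3, 16.6]
opening: 0.0407
```

Emit:
{"fn": "carry_out", "kwargs": {
  "targets": [
    {"offset": [0,0,0],"twist": [0,0,0],"grip": 1},
    {"offset": [0,0,0],"twist": [0,0,0],"grip": 1},
    {"offset": [0,0,0],"twist": [0,0,0],"grip": 1},
    {"offset": [0,0,0],"twist": [0,0,0],"grip": 1},
    {"offset": [0,0,0],"twist": [0,0,0],"grip": 1}
  ]
}}

```text
time_s: 9.05
tool_pos: [0.5544, 0.3041, 0.1406]
ee_rot: [0.992, 0.126, 0.001, -0.0]
ft_force: [-4.6, -2.9, 17.5]
opening: 0.0404
```

Emit:
{"fn": "carry_out", "kwargs": {
  "targets": [
    {"offset": [0,0,0],"twist": [0,0,0],"grip": 1},
    {"offset": [0,0,0],"twist": [0,0,0],"grip": 1},
    {"offset": [0,0,0],"twist": [0,0,0],"grip": 1},
    {"offset": [0,0,0],"twist": [0,0,0],"grip": 1},
    {"offset": [0,0,0],"twist": [0,0,0],"grip": 1}
  ]
}}

```text
time_s: 9.47
tool_pos: [0.5544, 0.3041, 0.1405]
ee_rot: [0.992, 0.126, 0.001, -0.0]
ft_force: [-3.8, -2.1, 16.8]
opening: 0.0403
```

Emit:
{"fn": "carry_out", "kwargs": {
  "targets": [
    {"offset": [0,0,0],"twist": [0,0,0],"grip": 1},
    {"offset": [0,0,0],"twist": [0,0,0],"grip": 1},
    {"offset": [0,0,0],"twist": [0,0,0],"grip": 1},
    {"offset": [0,0,0],"twist": [0,0,0],"grip": 1},
    {"offset": [0,0,0],"twist": [0,0,0],"grip": 1}
  ]
}}

```text
time_s: 9.88
tool_pos: [0.5544, 0.3041, 0.1405]
ee_rot: [0.992, 0.126, 0.001, -0.0]
ft_force: [-3.8, -1.9, 16.5]
opening: 0.0407
```

```bash
python3 - <<'E'
from h import *
s=env.state(); p=s['tool_pos']; print(p,s['ft_force'],s['ee_rot'])
out=[]
for n,(x,y) in (("top",(125,203)),("side",(270,110))):
    im=cv2.cvtColor(env.grab_frame(n),cv2.COLOR_RGB2BGR)
    c=cv2.resize(im[y-50:y+50,x-50:x+50],(400,400),interpolation=2)
    o=np.array([x-50,y-50])
    ring(c,n,(.5523,.304,.074),.035,(0,255,0),4,o)
    out.append(c)
cv2.imwrite("pics/f.png",np.hstack(out))
E
```

```text
[0.55437777 0.30413916 0.14052674] [-3.75637168 -1.8838366  16.53351673] [ 9.92070724e-01  1.25677408e-01  9.29813681e-04 -6.29804090e-05]
```

View pics/f.png

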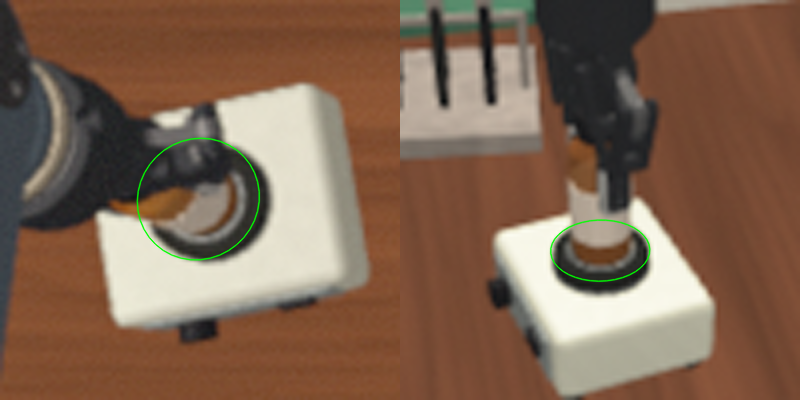

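The pad is fully down: its grey collar has gone from view at side (600,265). The foot sits inside the grey ring, within about 3 mm of centre. Next I'll lift and go to the cork.

Emit:
{"fn": "carry_out", "kwargs": {
  "targets": [
    {"offset": [0,0,-0.03],"twist": [0,0,0],"grip": 1},
    {"offset": [0,0,-0.06],"twist": [0,0,0],"grip": 1},
    {"offset": [0,0,-0.1],"twist": [0,0,0],"grip": 1},
    {"offset": [0,0,-0.15],"twist": [0,0,0],"grip": 1},
    {"offset": [0,0,-0.08],"twist": [0,0,0],"grip": 1}
  ]
}}

```text
time_s: 10.4
tool_pos: [0.5545, 0.3044, 0.2236]
ee_rot: [0.992, 0.126, 0.001, -0.0]
ft_force: [0.5, 0.7, -1.1]
opening: 0.0408
```

Emit:
{"fn": "carry_out", "kwargs": {
  "targets": [
    {"offset": [-0.014,0.08,0],"twist": [0,0,0],"grip": 1},
    {"offset": [-0.027,0.15,0],"twist": [0,0,0],"grip": 1},
    {"offset": [-0.027,0.15,0],"twist": [0,0,0],"grip": 1},
    {"offset": [-0.027,0.15,0],"twist": [0,0,0],"grip": 1},
    {"offset": [-0.027,0.15,0],"twist": [0,0,0],"grip": 1}
  ]
}}

```text
time_s: 10.82
tool_pos: [0.5636, 0.1652, 0.221]
ee_rot: [0.992, 0.126, -0.001, -0.0]
ft_force: [0.5, 0.0, -0.7]
opening: 0.0407
```

Emit:
{"fn": "carry_out", "kwargs": {
  "targets": [
    {"offset": [-0.027,0.15,0],"twist": [0,0,0],"grip": 1},
    {"offset": [-0.027,0.15,0],"twist": [0,0,0],"grip": 1},
    {"offset": [-0.027,0.15,0],"twist": [0,0,0],"grip": 1},
    {"offset": [-0.027,0.15,0],"twist": [0,0,0],"grip": 1},
    {"offset": [-0.014,0.08,0],"twist": [0,0,0],"grip": 1}
  ]
}}

```text
time_s: 11.23
tool_pos: [0.5744, 0.0253, 0.2211]
ee_rot: [0.992, 0.124, -0.001, 0.0]
ft_force: [0.7, 0.5, -1.6]
opening: 0.0408
```

Emit:
{"fn": "carry_out", "kwargs": {
  "targets": [
    {"offset": [0,0,0],"twist": [0,0,0],"grip": 1},
    {"offset": [0,0,0],"twist": [0,0,0],"grip": 1},
    {"offset": [0,0,0],"twist": [0,0,0],"grip": 1},
    {"offset": [0,0,0],"twist": [0,0,0],"grip": 1},
    {"offset": [0,0,0],"twist": [0,0,0],"grip": 1}
  ]
}}

```text
time_s: 11.65
tool_pos: [0.5742, 0.0297, 0.2216]
ee_rot: [0.992, 0.126, -0.0, -0.0]
ft_force: [0.8, -0.3, -1.4]
opening: 0.0408
```

Emit:
{"fn": "carry_out", "kwargs": {
  "targets": [
    {"offset": [-0.045,0.11,0],"twist": [0,0,0],"grip": 1},
    {"offset": [-0.045,0.11,0],"twist": [0,0,0],"grip": 1},
    {"offset": [-0.04,0.102,0],"twist": [0,0,0],"grip": 1},
    {"offset": [0,0,0.1],"twist": [0,0,0],"grip": 1},
    {"offset": [0,0,0.15],"twist": [0,0,0],"grip": 1}
  ]
}}

```text
time_s: 12.07
tool_pos: [0.5682, -0.0414, 0.1743]
ee_rot: [0.992, 0.125, 0.004, 0.002]
ft_force: [1.0, 1.3, -1.6]
opening: 0.0408
```

Emit:
{"fn": "carry_out", "kwargs": {
  "targets": [
    {"offset": [0,0,0.15],"twist": [0,0,0],"grip": 1},
    {"offset": [0,0,0.15],"twist": [0,0,0],"grip": 1},
    {"offset": [0,0,0.09],"twist": [0,0,0],"grip": 1},
    {"offset": [0,0,0],"twist": [0,0,0],"grip": 1},
    {"offset": [0,0,0],"twist": [0,0,0],"grip": 1}
  ]
}}

```text
time_s: 12.48
tool_pos: [0.5649, -0.0395, 0.093]
ee_rot: [0.992, 0.126, -0.001, -0.0]
ft_force: [0.2, 0.1, -1.1]
opening: 0.0407
```

```bash
python3 - <<'E'
from h import *
s=env.state(); p=s['tool_pos']; print(p,s['ft_force'],s['ee_rot'])
out=[]
for n,(x,y) in (("top",(276,201)),("side",(300,220))):
    im=cv2.cvtColor(env.grab_frame(n),cv2.COLOR_RGB2BGR)
    c=cv2.resize(im[y-50:y+50,x-50:x+50],(400,400),interpolation=2)
    o=np.array([x-50,y-50])
    ring(c,n,(.565,-.0392,.008),.05,(0,255,0),4,o)
    ring(c,n,(p[0],p[1],p[2]-.0666),.021,(255,255,0),4,o)
    out.append(c)
cv2.imwrite("pics/g.png",np.hstack(out))
E
```

```text
[ 0.56493183 -0.03949138  0.09301362] [ 0.21456987  0.12245505 -1.09597267] [ 9.92010850e-01  1.26147714e-01 -1.00922010e-03 -4.56454024e-04]
```

View pics/g.png

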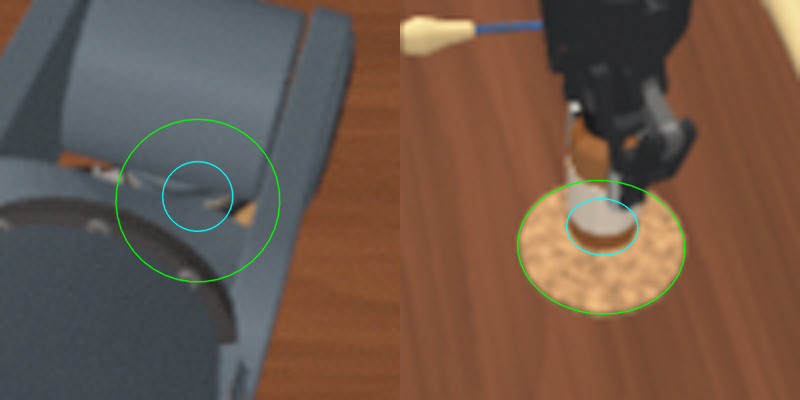

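The bottle is upright above the cork, with its foot at side crop (602,228) matching the prediction. Now I'll lower it.

Emit:
{"fn": "carry_out", "kwargs": {
  "targets": [
    {"offset": [0,0,0.03],"twist": [0,0,0],"grip": 1},
    {"offset": [0,0,0.03],"twist": [0,0,0],"grip": 1},
    {"offset": [0,0,0.02],"twist": [0,0,0],"grip": 1},
    {"offset": [0,0,0],"twist": [0,0,0],"grip": 1},
    {"offset": [0,0,0],"twist": [0,0,0],"grip": 1}
  ]
}}

```text
time_s: 13.0
tool_pos: [0.5652, -0.0404, 0.0776]
ee_rot: [0.992, 0.126, -0.0, -0.0]
ft_force: [-0.1, 0.1, -1.8]
opening: 0.0406
```

Emit:
{"fn": "carry_out", "kwargs": {
  "targets": [
    {"offset": [0,0,0.005],"twist": [0,0,0],"grip": 1},
    {"offset": [0,0,0.004],"twist": [0,0,0],"grip": 1},
    {"offset": [0,0,0],"twist": [0,0,0],"grip": 1},
    {"offset": [0,0,0],"twist": [0,0,0],"grip": 1},
    {"offset": [0,0,0],"twist": [0,0,0],"grip": 1}
  ]
}}

```text
time_s: 13.42
tool_pos: [0.5654, -0.0404, 0.076]
ee_rot: [0.992, 0.126, 0.0, 0.0]
ft_force: [-0.1, -0.2, -1.8]
opening: 0.0404
```

Emit:
{"fn": "carry_out", "kwargs": {
  "targets": [
    {"offset": [0,0,0.004],"twist": [0,0,0],"grip": 1},
    {"offset": [0,0,0],"twist": [0,0,0],"grip": 1},
    {"offset": [0,0,0.003],"twist": [0,0,0],"grip": 1},
    {"offset": [0,0,0],"twist": [0,0,0],"grip": 1},
    {"offset": [0,0,0],"twist": [0,0,0],"grip": 1}
  ]
}}

```text
time_s: 13.83
tool_pos: [0.5654, -0.0404, 0.0746]
ee_rot: [0.992, 0.126, 0.0, 0.0]
ft_force: [-0.8, -0.1, 0.9]
opening: 0.0405
```

Emit:
{"fn": "carry_out", "kwargs": {
  "targets": [
    {"offset": [0,0,0],"twist": [0,0,0],"grip": -0.1},
    {"offset": [0,0,0],"twist": [0,0,0],"grip": -0.2},
    {"offset": [0,0,0],"twist": [0,0,0],"grip": -0.4},
    {"offset": [0,0,0],"twist": [0,0,0],"grip": -0.7},
    {"offset": [0,0,0],"twist": [0,0,0],"grip": -1}
  ]
}}

```text
time_s: 14.25
tool_pos: [0.5654, -0.0404, 0.0745]
ee_rot: [0.992, 0.126, 0.0, 0.0]
ft_force: [0.1, -0.1, 0.5]
opening: 0.0814
```

Emit:
{"fn": "carry_out", "kwargs": {
  "targets": [
    {"offset": [0,0,0],"twist": [0,0,0],"grip": -1},
    {"offset": [0,0,0],"twist": [0,0,0],"grip": -1},
    {"offset": [0,0,0],"twist": [0,0,0],"grip": -1},
    {"offset": [0,0,0],"twist": [0,0,0],"grip": -1},
    {"offset": [0,0,0],"twist": [0,0,0],"grip": -1}
  ]
}}

```text
time_s: 14.67
tool_pos: [0.5654, -0.0404, 0.0745]
ee_rot: [0.992, 0.126, 0.0, -0.0]
ft_force: [0.4, 0.2, -0.3]
opening: 0.0854
```

Emit:
{"fn": "carry_out", "kwargs": {
  "targets": [
    {"offset": [0,0,-0.05],"twist": [0,0,0],"grip": -1},
    {"offset": [0,0,-0.15],"twist": [0,0,0],"grip": -1},
    {"offset": [0,0,-0.18],"twist": [0,0,0],"grip": -1},
    {"offset": [0,0,-0.18],"twist": [0,0,0],"grip": -1},
    {"offset": [0,0,-0.18],"twist": [0,0,0],"grip": -1}
  ]
}}

```text
time_s: 15.08
tool_pos: [0.5649, -0.0403, 0.2246]
ee_rot: [0.992, 0.126, -0.0, -0.0]
ft_force: [2.0, -0.1, -0.1]
opening: 0.0856
```

Emit:
{"fn": "carry_out", "kwargs": {
  "targets": [
    {"offset": [0,0.1,0],"twist": [0,0,0],"grip": -1},
    {"offset": [0,0.18,0],"twist": [0,0,0],"grip": -1},
    {"offset": [0,0.18,0],"twist": [0,0,0],"grip": -1},
    {"offset": [0,0.18,0],"twist": [0,0,0],"grip": -1},
    {"offset": [0,0.1,0],"twist": [0,0,0],"grip": -1}
  ]
}}

```text
time_s: 15.5
tool_pos: [0.6033, -0.1876, 0.2238]
ee_rot: [0.992, 0.125, 0.001, 0.002]
ft_force: [-1.1, 1.1, -0.2]
opening: 0.0853
```

Emit:
{"fn": "carry_out", "kwargs": {
  "targets": [
    {"offset": [0,0,0],"twist": [0,0,0],"grip": -1},
    {"offset": [0,0,0],"twist": [0,0,0],"grip": -1},
    {"offset": [0,0,0],"twist": [0,0,0],"grip": -1},
    {"offset": [0,0,0],"twist": [0,0,0],"grip": -1},
    {"offset": [0,0,0],"twist": [0,0,0],"grip": -1}
  ]
}}

```text
time_s: 15.92
tool_pos: [0.6018, -0.1822, 0.2227]
ee_rot: [0.992, 0.126, -0.0, -0.0]
ft_force: [0.1, 0.2, 0.3]
opening: 0.0854
```

```bash
python3 - <<'E'
from h import *
print(env.state()['tool_pos'])
out=[]
for n,(x,y) in (("top",(276,201)),("side",(300,220))):
    im=cv2.cvtColor(env.grab_frame(n),cv2.COLOR_RGB2BGR)
    c=cv2.resize(im[y-50:y+50,x-50:x+50],(400,400),interpolation=2)
    o=np.array([x-50,y-50])
    ring(c,n,(.565,-.0392,.008),.05,(0,255,0),4,o)
    ring(c,n,(.565,-.0392,.118),.015,(255,0,255),4,o)
    out.append(c)
cv2.imwrite("pics/i.png",np.hstack(out))
E
```

```text
[ 0.60180967 -0.18215914  0.22267745]
```

View pics/i.png

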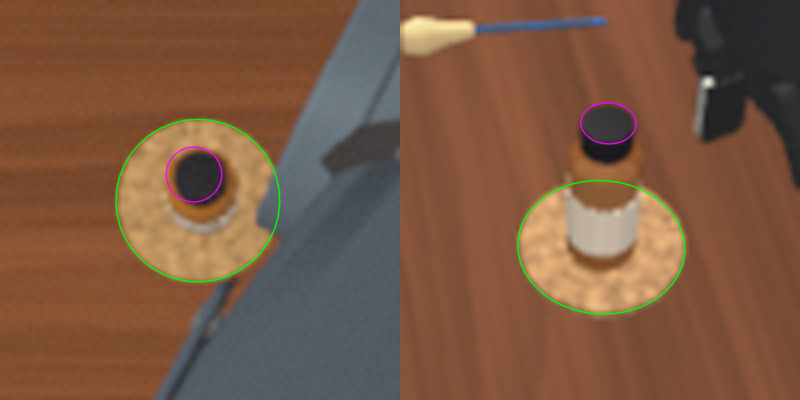

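The bottle stands upright on the cork, with its cap at top crop (199,178), about 2–3 mm from the ideal centre. The gripper is clear, so I'll hand in.

```bash
python3 -c "
from workcell import env
print(env.finish_job())"
```

```text
the job is handed in; nothing more can be done
None
```

The bottle was pressed on the mixer pad and now stands upright on the cork mat, released. I handed the job in at about 16 s of the 58 s allowed.

- **Pressing:** The pad went down about 12 mm onto its stop. The force rose from about 7 N to 17 N with no further travel, and I held it there for more than 1.6 s. The picture showed the pad fully down, with the bottle's foot within about 3 mm of its middle.
- **Pad centre:** My two camera estimates of the pad's centre differed by about 3 mm in y. I did not refine this further.
- **Placing:** The last picture shows the bottle upright, about 2–3 mm from the middle of the cork mat. The open gripper is clear of it.
- **Forces:** The highest wrist force I read was about 18 N, and no reading looked wrong.

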